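# Fit the adjustable spanner to the foot-plate nut and nip it up

### The arm

A 7-joint arm with a two-finger parallel gripper is mounted at the origin on the work surface. World frame = base frame: x ahead of the robot, y to its left, z up, the work surface at z = 0. Lengths are in m, angles in rad, forces in N, time in s.
With the tool pointing down it reaches from about 0.4 to 0.9 m from the base axis. Payload 5.5 kg.
Tool frame: the origin (TCP) lies on the centre line of the jaws, within the pads' length; the fingertips stand 11 mm ahead of it and the grasp point (between the pads) lies 8 mm behind it; z points along the fingers, y is the direction in which the jaws open and shut (so a half turn about z gives the same grasp; the last joint's range is limited). The gripper opens to 85 mm and grips with 20 to 120 N. Pads are 22 mm wide; open, the fingers measure 114 mm over their backs; the gripper's body (76 mm by 85 mm) begins 54 mm behind the grasp point. The pads swing forward as they close: fully open they stand 13 mm farther back than shut.
Start: joints at [-0.891, 0.501, -0.427, 1.55, 0.221, 1.138, -0.21], TCP at [0.263, 0.594, 0.242] pointing down, gripper open.
Joint ranges: [-2.88, 2.88], [-0.31, 2.03], [-1.54, 1.56], [0.2, 2.42], [-1.41, 4.55], [0.19, 2.02], [-2.57, 2.57]. Speed limits (rad/s): [2.57, 2.57, 3.14, 3.14, 3.14, 3.14, 3.14].

### API

Orientations are given as a unit quaternion [w, x, y, z].
In Python, from rig import bot gives the robot as it stands. The module is installed in compiled form; this text tells all that it offers.
- The arm moves only by the shell command python3 -m pendant 'ROWS' [OPENING] [FORCE]. ROWS is JSON, a list of rows, each a list of 2 entries, a list of its own where there are three numbers: the shift along the tool's x, y, z in cm, then the turn about the tool's z in degrees. In form: [[[dx, dy, dz], spin], ...]. A call has exactly 5 rows; each row shifts and turns the commanded pose from where the row before left it, along the tool's axes as they then stand; what a row does not reach is not made up. A row lasts 1/12 s, in which the tool goes at most 41.7 mm and 7.16 degrees, less where a joint would pass 70% of its speed; a pose out of reach is approached as far as the arm can. A call is refused whole if a number of a shift passes 4.17 or a number of a turn 7.16, either way. A call with a gripper value outside its range is refused whole. OPENING is the opening, from 0 (shut) to 1 (fully open), set as the call begins (- or left out, the last holds). The fingers move at their own pace and stop on an object; FORCE is the grip in N (left out, the last holds). Time passes only in rows, so rows that do not move let the fingers close, or fill a call up. It gives the time, the measured TCP pose, the force and the opening at its end, in the units of the state.
- bot.get_obs(): the state, without advancing time (a new reading comes with each control period).
- bot.grab_frame(name): name is "scene" or "top" or "wrist"; returns the picture (480x640x3 uint8, red, green, blue); there is no depth.
- bot.camera_params(name): a dict with "mtx" (3x3 intrinsics, pixels), "k1" (the pictures are not rectified: a ray, as slopes to the right and down, at radius r is drawn at 1 + k1 r^2 times it, then the intrinsics apply), "world_from_camera" (4x4, takes a point from camera to world coordinates). Camera axes: x right, y down, z forward; pixel columns grow to the right and rows downward; lengths in m; the calibration is good to about 2 mm. A picture is of the moment at which its call begins: read the wrist's pose just before it. camera_params takes no time and is no camera call; for the wrist camera it gives the pose at the moment of the call.
- bot.finish_job(): hands the job in, once; it reports no verdict.
The state is a dict: "clock": time; "q": joint angles; "joint_vel": joint speeds; "joint_torque": joint torques, N m; "eef_pos": TCP position; "orientation": TCP orientation; "contact_force": force on the tool from outside, world axes, zero at the start; "ft_torque": the same for the moment, N m; "opening": finger opening in m.
Only numpy, scipy, OpenCV 4.12 (cv2) and the standard library are available. Lean on these libraries where they do the work, as an engineer would, in place of code of your own. Each camera call takes 0.05 s, during which the arm holds its last target.

### The job

Someone has laid the big adjustable spanner round the nut on the round table-foot plate, with its jaws still too wide. Roll its worm until the jaws just fit the nut, then swing the handle to turn the nut clockwise, seen from above, by about an eighth of a turn (45 degrees). Leave the spanner fitted on the nut.

Things in the scene. Friction and masses are not known exactly. Their poses are not given: they have to be found in the camera images.
- spanner: Big loose steel adjustable spanner, flat on the foot plate. Origin: underside (52 mm above worktop), centre of a nut fitted in the jaws; x out of the mouth, y to the fixed jaw, z up. Flat handle 26 mm wide, z 2 to 14 mm, x -100 to -250 mm, overhanging the plate past x -115. Worm: knurled roller across the head, axis along y, centre x -50, y -8, z 13.5 mm, radius 12, length 24, top at z 25.5 mm.
- jaw (a joint): How far the moving jaw is closed, m: gap = 40 mm minus this; 0 to 4 mm at the start, about 10 mm when it fits the nut. Drag a fingertip over the worm's top towards the nut (+x of the spanner), pressing 5 to 20 N: 12 mm of drag closes the jaw 4 mm (18 to 30 mm in all, any strokes); the other way opens it. Needs 4 N at the rim, stays where left; the finger slips once the jaws meet the nut.
- nut (a joint): How far the nut has been turned, rad, clockwise seen from above positive, 0 at the start. Stiff (0.1 N m), stays where it is left. The fitted spanner has a few degrees of play on it.
- nut_top (a point): Centre of the top of the steel hexagon nut, 30 mm across flats, 18 mm high, on a vertical bolt in the middle of the round grey foot plate (220 mm across, top face 52 mm above the worktop). This point is 70 mm above the worktop; the bolt ends 4.5 mm higher. x is parallel to two flats, at the start along the spanner within 2 degrees. The handle swings about this axis.

How it is judged:
On the way, in this order (a step that is already met when the one before it is completed fails the run):
1. the worm has closed the jaws to fit the nut (gap under 32 mm) before the nut is turned (value of joint jaw above 0.008 m and value of joint nut below 0.2 rad and horizontal distance between spanner and nut_top below 0.01 m), for 0.2 s.
2. the spanner has turned the nut clockwise by more than 25 degrees (value of joint nut above 0.436 rad and value of joint jaw above 0.0075 m and angle between the x axis of spanner and the x axis of nut_top, either way round below 0.3 rad), for 0.1 s.
At the end, for the whole second after the job is handed in: The nut has been turned clockwise by 25 to 65 degrees from its start; the jaw gap is under 32.5 mm; the spanner lies flat and still on the plate, its origin within 12 mm of the nut's centre and its handle in line with the nut's flats within 17 degrees (all of step 2 and value of joint nut below 1.134 rad and horizontal distance between spanner and nut_top below 0.012 m and angle between spanner's own z axis and vertical below 0.1 rad and height (world z) of spanner below 0.058 m and linear speed of spanner below 0.02 m/s); the robot touches nothing.
It also fails if it takes over 51 s, if anything falls off the work surface, if the arm or the gripper's body presses on something with over 40 N, if the wrist force passes 120 N, or if a joint passes its speed limit or range.

## Working session

There is one attempt and no reset: what is moved stays moved. The work goes in short steps, Python scripts to look and compute and a shell command to move; the robot and the scene stay as the last step left them, time stands still between calls to the robot, and variables do not carry over. Pictures are saved under pics/ and viewed, and the job is handed in when it is done.

```bash
mkdir -p pics
python3 - <<'E'
from rig import bot
import cv2,numpy as np
o=bot.get_obs();print(o)
for n in("scene","top"):
    f=bot.grab_frame(n);cv2.imwrite(f"pics/{n}0.png",f[:,:,::-1])
    p=bot.camera_params(n);print(n,p)
E
```

```text
{'clock': 0.0, 'q': array([-0.89078158,  0.50185946, -0.42677005,  1.55143146,  0.22078064,
        1.13826779, -0.21029598]), 'joint_vel': array([ 0.00081255, -0.00026113, -0.00101876,  0.00063481,  0.00098003,
       -0.00053224, -0.00158477]), 'joint_torque': array([-1.12650181e-03, -5.69499886e+01, -5.81698224e+00, -2.80934286e+01,
        1.03716247e-02,  1.18959349e-02, -4.37580741e-05]), 'eef_pos': array([0.26293338, 0.59373084, 0.24125787]), 'orientation': array([-2.39851464e-04,  2.06887964e-01,  9.78364171e-01, -9.28025719e-04]), 'contact_force': array([ 0.70972394,  0.13913941, -0.27209277]), 'ft_torque': array([0.01713805, 0.00905305, 0.04444988]), 'opening': 0.08535598997041277}
scene {'mtx': array([[528.25069329,   0.        , 324.01569891],
       [  0.        , 528.25069329, 236.72670176],
       [  0.        ,   0.        ,   1.        ]]), 'k1': -0.14624217295347416, 'world_from_camera': array([[ 0.27097111,  0.69016099, -0.67100854,  0.96433042],
       [ 0.96238107, -0.20867605,  0.17400284, -0.17540835],
       [-0.01993343, -0.69291566, -0.72074305,  0.54838199],
       [ 0.        ,  0.        ,  0.        ,  1.        ]])}
top {'mtx': array([[558.60752811,   0.        , 306.37379308],
       [  0.        , 558.60752811, 240.99752037],
       [  0.        ,   0.        ,   1.        ]]), 'k1': -0.14174607871315553, 'world_from_camera': array([[-0.01552071, -0.99262311,  0.12024335,  0.43615326],
       [-0.99948932,  0.01876153,  0.02586707, -0.07711769],
       [-0.0279322 , -0.11978046, -0.99240739,  0.73276582],
       [ 0.        ,  0.        ,  0.        ,  1.        ]])}
```

View pics/scene0.png

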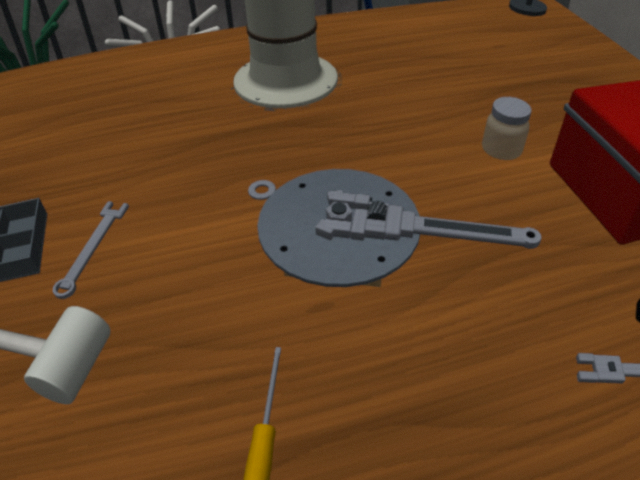

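View pics/top0.png

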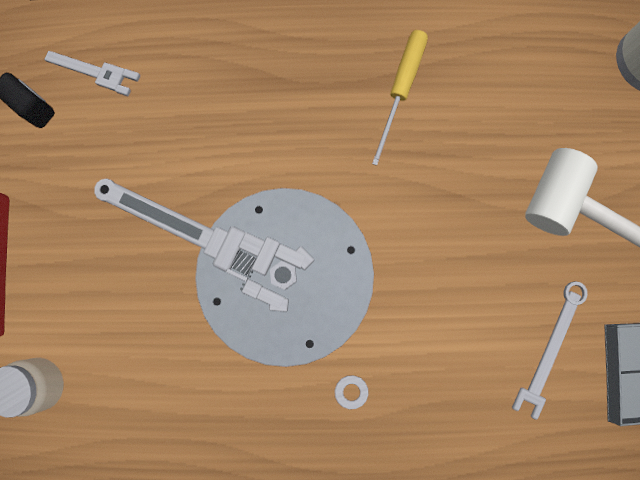

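The scene view shows the spanner round the nut on the plate. In the top view the nut is near (283,275), the worm near (243,262) and the handle's end hole near (104,189). I'll zoom in and cast rays.

```bash
cat > h.py <<'E'
import numpy as np,cv2
from rig import bot
def ray(n,uv,p=None):
    p=p or bot.camera_params(n);K=p["mtx"]
    d=np.array([p["k1"],0,0,0,0.])
    x=cv2.undistortPoints(np.array([[uv]],float),K,d)[0,0]
    T=p["world_from_camera"];return T[:3,3],T[:3,:3]@np.array([x[0],x[1],1])
def onz(n,uv,z,p=None):
    c,d=ray(n,uv,p);return c+d*(z-c[2])/d[2]
def proj(n,P,p=None):
    p=p or bot.camera_params(n);T=np.linalg.inv(p["world_from_camera"])
    r=cv2.Rodrigues(T[:3,:3])[0]
    return cv2.projectPoints(np.array([P],float),r,T[:3,3],p["mtx"],np.array([p["k1"],0,0,0,0.]))[0][0,0]
E
python3 - <<'E'
from h import *
f=cv2.imread("pics/top0.png")
cv2.imwrite("pics/topz.png",cv2.resize(f[170:330,90:330],None,fx=3.3,fy=3.3,interpolation=cv2.INTER_CUBIC))
# plate centre via mask
g=cv2.cvtColor(f,cv2.COLOR_BGR2HSV)
m=((g[...,1]<60)).astype(np.uint8)
m=cv2.morphologyEx(m,cv2.MORPH_OPEN,np.ones((31,31)))
cs=cv2.findContours(m,0,2)[0]
for c in cs:
    if cv2.contourArea(c)>10000:
        e=cv2.fitEllipse(c);print(e)
        print(onz("top",e[0],.052))
a=cv2.imread("pics/scene0.png")
cv2.imwrite("pics/scz.png",cv2.resize(a[160:290,250:550],None,fx=2.6,fy=2.6,interpolation=cv2.INTER_CUBIC))
E
```

```text
((284.1152648925781, 276.79620361328125), (177.25416564941406, 177.60060119628906), 55.74775695800781)
[ 0.47513162 -0.0315082   0.052     ]
```

View pics/topz.png

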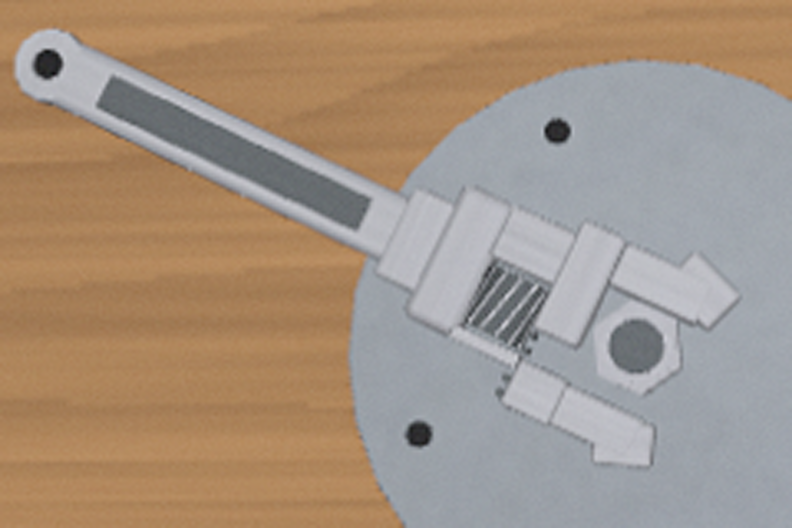

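View pics/scz.png

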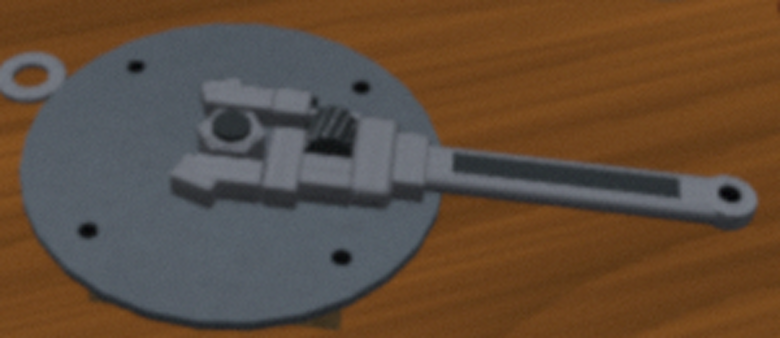

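```bash
cat >> h.py <<'E'
Z=lambda x,y:(90+x/3.3,170+y/3.3)
def tool():
    o=bot.get_obs();w,x,y,z=o["orientation"]
    from scipy.spatial.transform import Rotation as R
    return o["eef_pos"],R.from_quat([x,y,z,w]).as_matrix(),o
E
python3 - <<'E'
from h import *
nut=onz("top",Z(637,346),.0745);print("nut",nut)
w=onz("top",Z(506,306),.0765);print("worm",w)
hole=onz("top",Z(48,64),.066);print("hole",hole)
# two points on handle edges near neck: slot ends centre
a=onz("top",Z(104,93),.066);b=onz("top",Z(364,213),.066);print("slot",a,b)
for v in (hole-b,a-b,hole-nut): print(np.degrees(np.arctan2(v[1],v[0])),np.hypot(v[0],v[1]))
for p in [nut,w,hole]: print(proj("scene",p))
P,Rm,o=tool();print(P,Rm)
E
```

```text
nut [ 0.47616614 -0.03175822  0.0745    ]
worm [0.49115942 0.01507272 0.0765    ]
hole [0.58697136 0.1926609  0.066     ]
slot [0.57507135 0.16999693 0.066     ] [0.52729167 0.06928304 0.066     ]
64.18626184588277 0.13705386624815896
64.61986778706977 0.11147280135923321
63.72249667911214 0.2502833203301647
[335.74031724 207.42015817]
[373.26014706 206.69525556]
[527.12669003 234.40065076]
[0.26296574 0.59376998 0.24134255] [[-9.14387247e-01  4.04839947e-01 -7.61530723e-04]
 [ 4.04840661e-01  9.14385844e-01 -1.60247614e-03]
 [ 4.75865590e-05 -1.77358234e-03 -9.99998426e-01]]
```

```bash
R='[[[-2.8,-2.8,0],0],[[-2.8,-2.8,0],0],[[-2.8,-2.8,0],0],[[-2.8,-2.8,0],0],[[-2.8,-2.8,0],0]]'; python3 -m pendant '[[[-2.8,-2.8,0],0],[[-2.8,-2.8,0],0],[[-2.8,-2.8,0],0],[[-2.8,-2.8,0],0],[[-2.8,-2.8,0],0]]' 0 20
```

```text
clock: 0.52
eef_pos: [0.3346, 0.4076, 0.2418]
orientation: [-0.0, 0.207, 0.978, -0.0]
contact_force: [0.8, 0.2, -0.7]
opening: 0.0254
```

```bash
python3 -m pendant '[[[-2.8,-2.8,0],0],[[-2.8,-2.8,0],0],[[-2.8,-2.8,0],0],[[-2.8,-2.8,0],0],[[-2.8,-2.8,0],0]]'
```

```text
clock: 0.93
eef_pos: [0.4059, 0.2229, 0.2422]
orientation: [-0.0, 0.207, 0.978, -0.0]
contact_force: [0.9, 1.2, -0.1]
opening: -0.0001
```

```bash
python3 -m pendant '[[[-2.8,-2.8,0],0],[[-2.8,-2.8,0],0],[[-2.8,-2.8,0],0],[[-2.8,-2.8,0],-1],[[-2.8,-2.8,0],0]]'
python3 - <<'E'
from h import *
p=bot.camera_params("wrist");f=bot.grab_frame("wrist");cv2.imwrite("pics/w1.png",f[:,:,::-1])
f=bot.grab_frame("top");cv2.imwrite("pics/t1.png",f[:,:,::-1])
P,Rm,o=tool();print(P,Rm[:2,:2],o["contact_force"],p)
import pickle;pickle.dump(p,open("w1.pkl","wb"))
E
```

```text
clock: 1.35
eef_pos: [0.4777, 0.0385, 0.2422]
orientation: [-0.0, 0.198, 0.98, -0.0]
contact_force: [1.4, 0.5, 0.0]
opening: 0.0001
[0.47942091 0.03307922 0.24208866] [[-0.91714447  0.39855447]
 [ 0.39855125  0.91714138]] [-0.25512527  0.05620783 -0.11580262] {'mtx': array([[417.41396405,   0.        , 314.78897819],
       [  0.        , 417.41396405, 242.01874146],
       [  0.        ,   0.        ,   1.        ]]), 'k1': -0.09208270141291865, 'world_from_camera': array([[ 3.87148569e-01,  8.75413166e-01,  2.89426630e-01,
         4.04096381e-01],
       [ 9.22017345e-01, -3.67579186e-01, -1.21530063e-01,
         6.99780593e-02],
       [-1.81231341e-06,  3.13906563e-01, -9.49453880e-01,
         3.73979566e-01],
       [ 0.00000000e+00,  0.00000000e+00,  0.00000000e+00,
         1.00000000e+00]])}
```

View pics/w1.png

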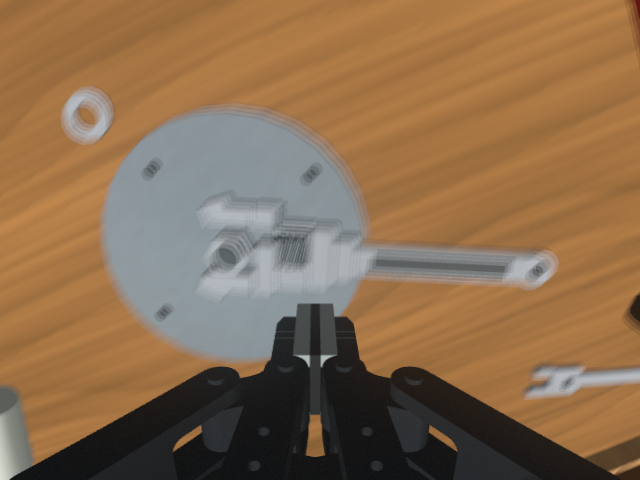

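The picture is blurred by motion, so I'll retake it.

Run:
```python
from h import *
p=bot.camera_params("wrist");f=bot.grab_frame("wrist");cv2.imwrite("pics/w2.png",f[:,:,::-1])
P,Rm,o=tool();print(P,np.round(p["world_from_camera"],4))
cv2.imwrite("pics/w2z.png",cv2.resize(f[180:320,180:380,::-1],None,fx=4,fy=4,interpolation=cv2.INTER_CUBIC))
import pickle;pickle.dump(p,open("w2.pkl","wb"))
```

```text
[0.47831566 0.03684606 0.241932  ] [[ 0.3977  0.8708  0.2889  0.406 ]
 [ 0.9175 -0.3768 -0.1275  0.0658]
 [-0.0022  0.3157 -0.9488  0.3737]
 [ 0.      0.      0.      1.    ]]
```

View pics/w2z.png

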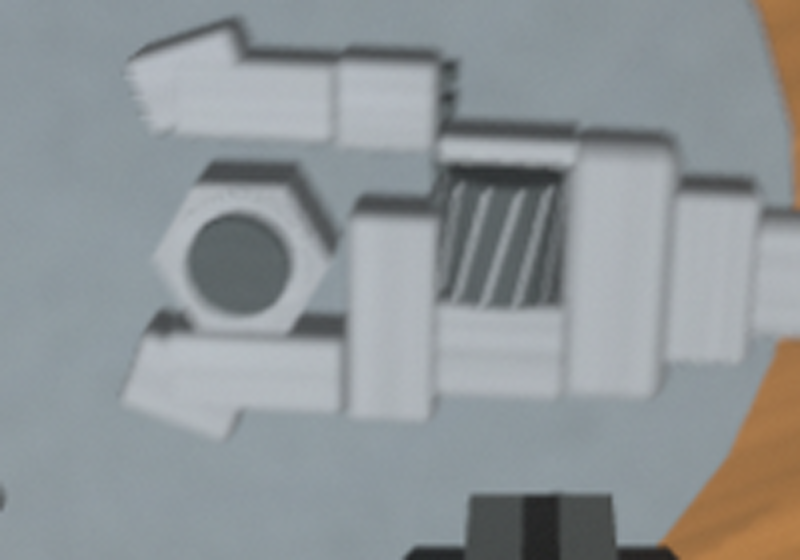

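Run:
```python
from h import *
import pickle;p=pickle.load(open("w2.pkl","rb"))
q=lambda x,y:(180+x/4,180+y/4)
print("worm",onz("w",q(502,243),.0772,p),"nut",onz("w",q(239,262),.0745,p))
# ridge edges line directions at z~.07
P,Rm,o=tool()
print("tool angle y",np.degrees(np.arctan2(Rm[1,1],Rm[0,1])))
for d in (0,.011,.019): print(d,(proj("w",P+Rm[:,2]*d,p)-180)*4)
print(P,o["clock"])
w=np.array([.4911,.0155]);d=np.array([-.435,-.9])
```

```text
worm [0.49263538 0.01991962 0.0772    ] nut [ 0.477043  -0.0279271  0.0745   ]
tool angle y 66.7064320015632
0 [567.14012605 606.11470219]
0.011 [565.48547869 547.06238808]
0.019 [564.40596098 508.61788023]
[0.47831566 0.03684606 0.241932  ] 1.5
```

Wrist view: the worm top is at (305,241), the bolt at (240,245) and the nut is between the jaws. Wrist and scene rays agree on the worm at about (0.492, 0.019). I'll move to a few cm above it and look again.

```bash
python3 -m pendant '[[[-1,-0.3,0],1.2],[[-1,-0.4,1],1.2],[[0,0,3.5],0],[[0,0,3.5],0],[[0,0,3.5],0]]'; python3 -m pendant '[[[0,0,1.5],0],[[0,0,0.4],0],[[0,0,0],0],[[0,0,0],0],[[0,0,0],0]]'
python3 - <<'E'
from h import *
P,Rm,o=tool();print(P,"toolY",np.degrees(np.arctan2(Rm[1,1],Rm[0,1])),o["contact_force"])
p=bot.camera_params("wrist");f=bot.grab_frame("wrist")
cv2.imwrite("pics/w3.png",cv2.resize(f[140:380,160:460,::-1],None,fx=2.5,fy=2.5))
f=bot.grab_frame("scene");cv2.imwrite("pics/s3.png",cv2.resize(f[120:280,260:460,::-1],None,fx=3.7,fy=3.7))
f=bot.grab_frame("top");cv2.imwrite("pics/t3.png",cv2.resize(f[170:330,150:350,::-1],None,fx=3.7,fy=3.7))
E
```

```text
clock: 1.92
eef_pos: [0.4941, 0.027, 0.1258]
orientation: [0.001, 0.218, 0.976, 0.0]
contact_force: [0.3, -0.3, -1.2]
opening: -0.0002
clock: 2.33
eef_pos: [0.4948, 0.0266, 0.1096]
orientation: [0.001, 0.219, 0.976, 0.0]
contact_force: [-0.4, 0.1, -0.4]
opening: -0.0001
[0.49476554 0.02660446 0.10958669] toolY 64.74349275560348 [-0.43471491  0.08596326 -0.36103303]
```

View pics/w3.png

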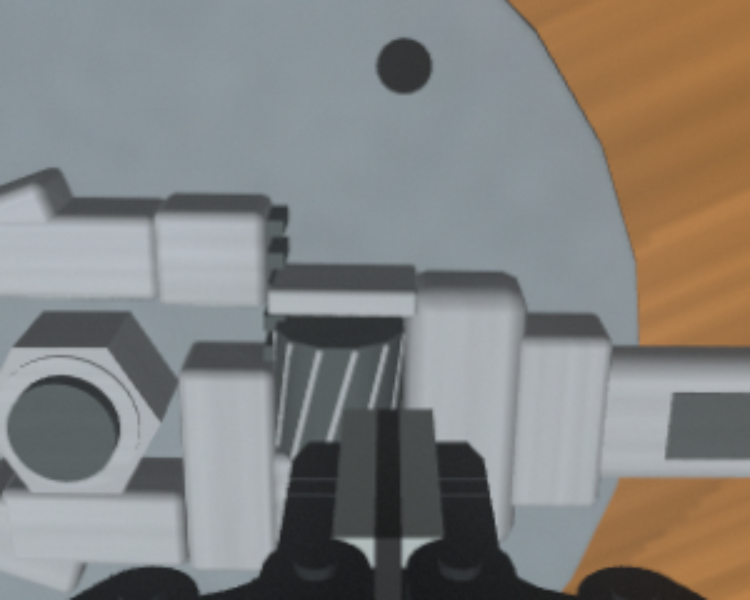

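View pics/s3.png

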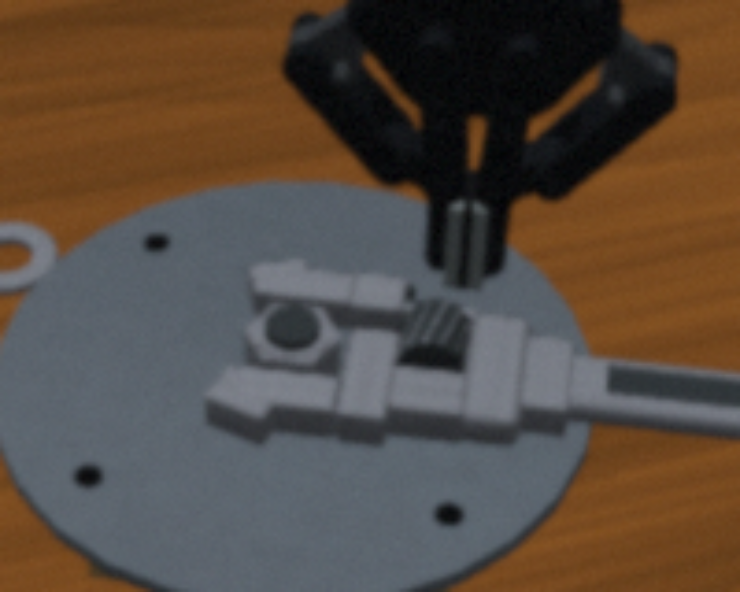

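View pics/t3.png

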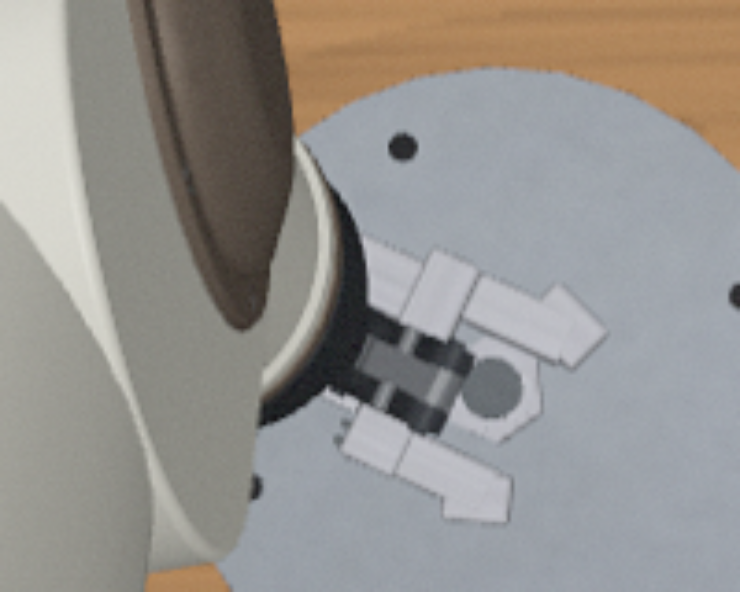

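Wrist, scene and top views agree that the tip is about 8 mm handle-side of the worm's centre and about 21 mm above its top, and that the tip is about 14 mm across. I'll shift 4 mm and lower it to contact.

```bash
python3 -m pendant '[[[0,-0.4,0.5],0],[[0,0,1],0],[[0,0,0.3],0],[[0,0,0.1],0],[[0,0,0],0]]'; python3 -m pendant '[[[0,0,0.1],0],[[0,0,0],0],[[0,0,0.05],0],[[0,0,0],0],[[0,0,0],0]]'
```

```text
clock: 2.9
eef_pos: [0.4909, 0.0223, 0.0887]
orientation: [-0.001, 0.219, 0.976, -0.0]
contact_force: [0.5, -0.4, -0.4]
opening: -0.0001
clock: 3.32
eef_pos: [0.4914, 0.0225, 0.0884]
orientation: [-0.0, 0.219, 0.976, -0.0]
contact_force: [-4.3, -1.2, 9.9]
opening: 0.0
```

```bash
python3 -m pendant '[[[0,-0.15,0],0],[[0,-0.15,0],0],[[0,-0.15,0],0],[[0,-0.15,0],0],[[0,-0.1,0],0]]'
python3 - <<'E'
from h import *
P,Rm,o=tool();print(P,o["contact_force"])
f=bot.grab_frame("scene");cv2.imwrite("pics/s4.png",cv2.resize(f[140:290,260:460,::-1],None,fx=3.7,fy=3.7))
E
```

```text
clock: 3.73
eef_pos: [0.4895, 0.0184, 0.0885]
orientation: [0.001, 0.218, 0.976, 0.001]
contact_force: [-0.5, 5.5, 6.2]
opening: 0.0003
[0.48947932 0.01842629 0.0884985 ] [-0.45230271  5.45480947  6.20374425]
```

View pics/s4.png

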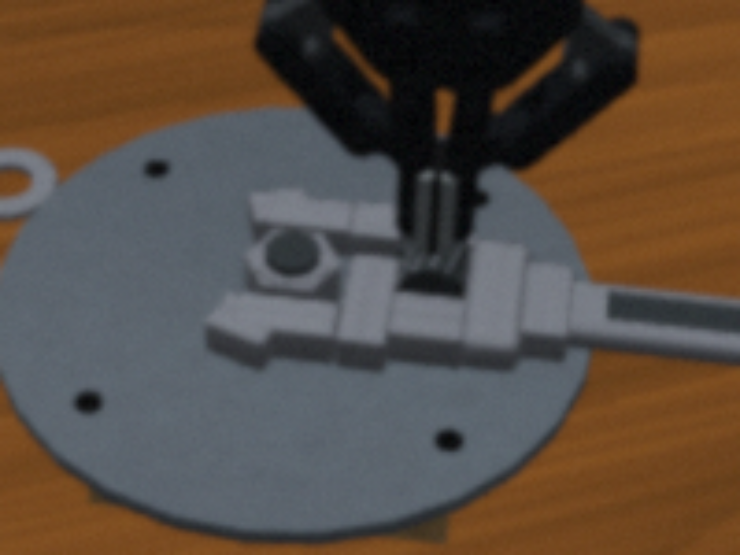

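```bash
python3 -m pendant '[[[0,-0.1,0.05],0],[[0,-0.15,0],0],[[0,-0.15,0],0],[[0,-0.15,0],0],[[0,0,0],0]]'
python3 - <<'E'
from h import *
P,Rm,o=tool();print(P,o["contact_force"])
f=bot.grab_frame("scene");cv2.imwrite("pics/s5.png",cv2.resize(f[140:290,260:460,::-1],None,fx=3.7,fy=3.7))
E
```

```text
clock: 4.2
eef_pos: [0.4871, 0.0134, 0.0883]
orientation: [0.001, 0.218, 0.976, 0.001]
contact_force: [-2.8, 4.1, 9.9]
opening: -0.0003
[0.48708021 0.01341777 0.08831378] [-2.84164761  4.05524908  9.92923245]
```

View pics/s5.png

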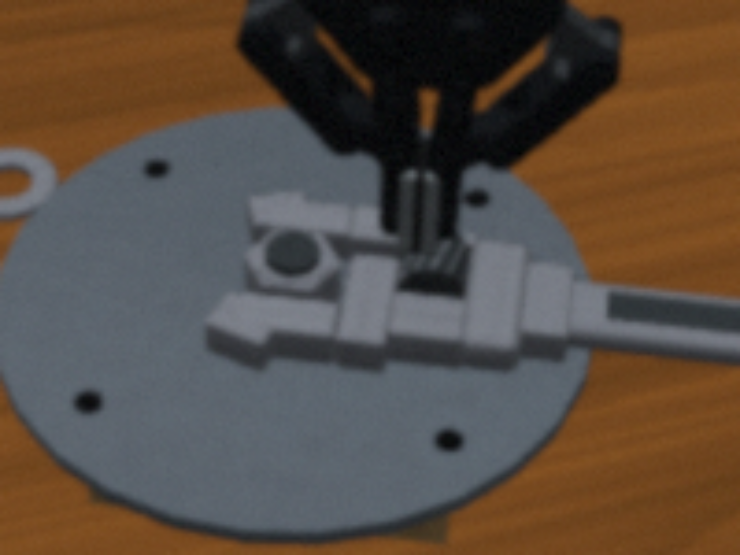

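```bash
python3 -m pendant '[[[0,0,-0.6],0],[[0,0.7,0],0],[[0,0.7,0],0],[[0,0,0],0],[[0,0,0],0]]'; python3 -m pendant '[[[0,0,0.4],0],[[0,0,0.15],0],[[0,0,0],0],[[0,0,0],0],[[0,0,0],0]]'
```

```text
clock: 4.67
eef_pos: [0.4924, 0.0246, 0.093]
orientation: [-0.0, 0.218, 0.976, 0.0]
contact_force: [-1.0, -0.8, 0.5]
opening: -0.0002
clock: 5.08
eef_pos: [0.4925, 0.0238, 0.0884]
orientation: [0.0, 0.219, 0.976, 0.0]
contact_force: [-1.8, 1.2, 9.7]
opening: 0.0002
```

```bash
python3 -m pendant '[[[0,-0.2,0.05],0],[[0,-0.2,0],0],[[0,-0.2,0],0],[[0,-0.2,0],0],[[0,-0.2,0],0]]'; python3 -m pendant '[[[0,-0.2,0],0],[[0,-0.2,0],0],[[0,0,0],0],[[0,0,0],0],[[0,0,0],0]]'
python3 - <<'E'
from h import *
P,Rm,o=tool();print(P,o["contact_force"])
f=bot.grab_frame("scene");cv2.imwrite("pics/s6.png",cv2.resize(f[140:290,260:460,::-1],None,fx=3.7,fy=3.7))
E
```

```text
clock: 5.5
eef_pos: [0.4892, 0.0169, 0.0883]
orientation: [0.001, 0.218, 0.976, 0.001]
contact_force: [-1.9, 5.5, 11.1]
opening: -0.0001
clock: 5.92
eef_pos: [0.4871, 0.0125, 0.0882]
orientation: [0.001, 0.219, 0.976, 0.001]
contact_force: [-1.7, 3.8, 11.3]
opening: 0.0002
[0.48707838 0.01249747 0.08818617] [-1.66010334  3.7955215  11.26801086]
```

View pics/s6.png

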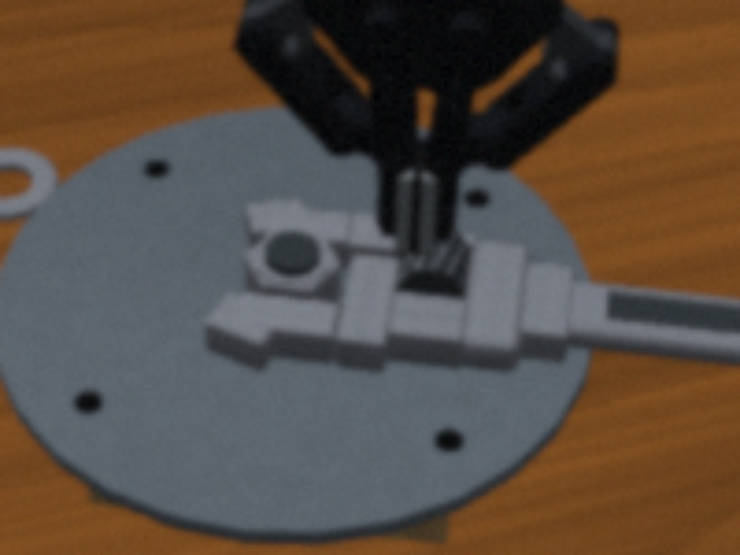

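The jaw is closing: the moving jaw went from y≈192 to about 203 in this crop. Next, another stroke.

```bash
python3 -m pendant '[[[0,0,-0.6],0],[[0,0.7,0],0],[[0,0.7,0],0],[[0,0,0],0],[[0,0,0],0]]'; python3 -m pendant '[[[0,0,0.4],0],[[0,0,0.2],0],[[0,0,0],0],[[0,0,0],0],[[0,0,0],0]]'; python3 -m pendant '[[[0,-0.2,0],0],[[0,-0.2,0],0],[[0,-0.2,0],0],[[0,-0.2,0],0],[[0,-0.2,0],0]]';  python3 -m pendant '[[[0,-0.2,0],0],[[0,-0.2,0],0],[[0,0,0],0],[[0,0,0],0],[[0,0,0],0]]'
python3 - <<'E'
from h import *
P,Rm,o=tool();print(P,o["contact_force"])
f=bot.grab_frame("scene");cv2.imwrite("pics/s7.png",cv2.resize(f[140:290,260:460,::-1],None,fx=3.7,fy=3.7))
E
```

```text
clock: 6.38
eef_pos: [0.4922, 0.0245, 0.0929]
orientation: [-0.0, 0.218, 0.976, 0.0]
contact_force: [0.1, -0.2, -0.3]
opening: 0.0002
clock: 6.8
eef_pos: [0.4925, 0.0239, 0.0883]
orientation: [0.0, 0.219, 0.976, 0.0]
contact_force: [-3.8, 0.5, 14.6]
opening: -0.0002
clock: 7.22
eef_pos: [0.4898, 0.0182, 0.0884]
orientation: [0.002, 0.218, 0.976, 0.002]
contact_force: [1.8, 7.0, 8.3]
opening: 0.0
clock: 7.63
eef_pos: [0.4886, 0.0132, 0.0884]
orientation: [0.002, 0.218, 0.976, 0.002]
contact_force: [1.7, 5.5, 7.9]
opening: 0.0002
[0.48861737 0.01316696 0.08838987] [1.70435414 5.52005294 7.92734613]
```

View pics/s7.png

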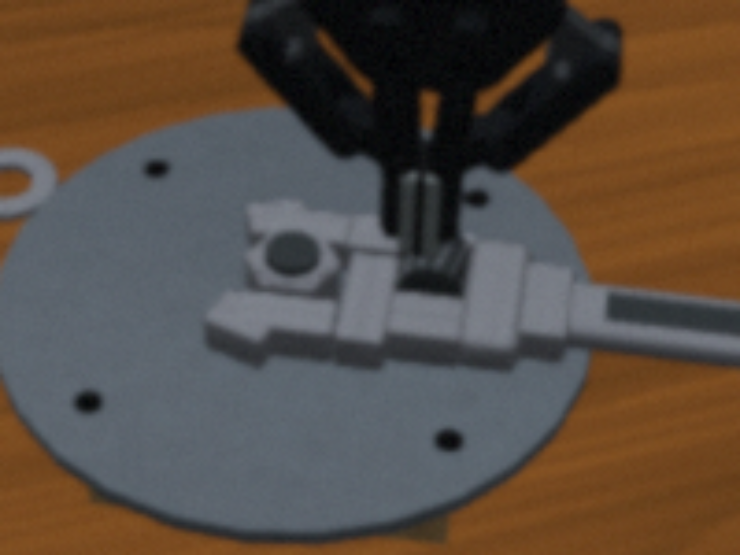

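```bash
python3 -m pendant '[[[0,0,-0.6],0],[[0,0.7,0],0],[[0,0.7,0],0],[[0,0,0],0],[[0,0,0],0]]'; python3 -m pendant '[[[0,0,0.4],0],[[0,0,0.25],0],[[0,0,0],0],[[0,0,0],0],[[0,0,0],0]]'; python3 -m pendant '[[[0,-0.2,0],0],[[0,-0.2,0],0],[[0,-0.2,0],0],[[0,-0.2,0],0],[[0,-0.2,0],0]]';  python3 -m pendant '[[[0,-0.2,0],0],[[0,0,0],0],[[0,0,0],0],[[0,0,-0.3],0],[[0,0.5,-2],0]]';  python3 -m pendant '[[[0,0.5,-3],0],[[0,2,-3],0],[[0,3,-3],0],[[0,0,0],0],[[0,0,0],0]]'
python3 - <<'E'
from h import *
P,Rm,o=tool();print(P,o["contact_force"])
f=bot.grab_frame("scene");cv2.imwrite("pics/s8.png",cv2.resize(f[140:290,260:460,::-1],None,fx=3.7,fy=3.7))
f=bot.grab_frame("wrist");cv2.imwrite("pics/w8.png",f[:,:,::-1])
E
```

```text
clock: 8.1
eef_pos: [0.492, 0.0244, 0.0929]
orientation: [-0.0, 0.218, 0.976, -0.0]
contact_force: [0.0, -0.0, -0.0]
opening: 0.0001
clock: 8.52
eef_pos: [0.4927, 0.0244, 0.0881]
orientation: [0.0, 0.219, 0.976, 0.0]
contact_force: [-4.4, 1.7, 17.4]
opening: -0.0001
clock: 8.93
eef_pos: [0.4911, 0.0186, 0.0884]
orientation: [0.003, 0.218, 0.976, 0.003]
contact_force: [2.9, 8.3, 9.3]
opening: 0.0
clock: 9.35
eef_pos: [0.486, 0.0164, 0.1072]
orientation: [-0.003, 0.219, 0.976, -0.001]
contact_force: [-0.3, 0.2, -0.1]
opening: 0.0001
clock: 9.77
eef_pos: [0.5139, 0.0682, 0.2008]
orientation: [0.002, 0.218, 0.976, 0.001]
contact_force: [-0.8, 0.0, -0.6]
opening: 0.0003
[0.51393441 0.06824743 0.2007658 ] [-0.80675578  0.04782602 -0.64457262]
```

View pics/w8.png

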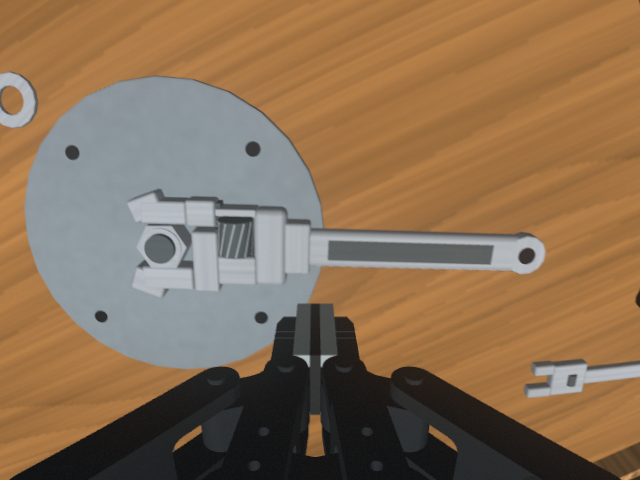

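The wrist view shows the nut at (160,247), with both jaws apparently tight on it. I'll zoom in to check.

Run:
```python
import cv2
f=cv2.imread("pics/w8.png");cv2.imwrite("pics/w8z.png",cv2.resize(f[175:315,115:335],None,fx=3.6,fy=3.6,interpolation=cv2.INTER_CUBIC))
```

```text
(no output)
```

View pics/w8z.png

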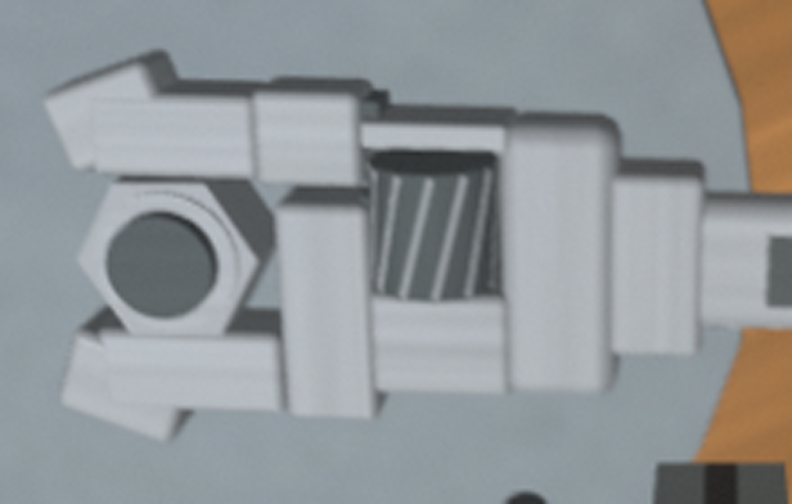

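Fitted: the gap is about 157 px against a nut of about 155 px (30 mm). Next I locate the handle for the swing.

Run:
```python
from h import *
f=bot.grab_frame("top");cv2.imwrite("pics/t8.png",f[:,:,::-1])
p=bot.camera_params("wrist")
for uv in ((160,247),(329,250),(491,254),(526,256)): print(onz("w",uv,.066 if uv[0]>200 else .0745,p)[:2])
P,Rm,o=tool();print(P,Rm[:2,:2])
```

```text
[ 0.47452279 -0.02926548]
[0.52633513 0.0688916 ]
[0.57626758 0.16773369]
[0.58842715 0.18991607]
[0.51104286 0.06539907 0.19774378] [[-0.90371525  0.42812192]
 [ 0.42812738  0.90371758]]
```

```bash
python3 -m pendant '[[[0.6,2.2,0],0],[[0.7,2.3,0],0],[[0.6,2.3,0],1.8],[[0.6,2.3,1],0],[[0,0,2],0]]';python3 -m pendant '[[[0,0,3],0],[[0,0,3],0],[[0,0,2],0],[[0,0,0],0],[[0,0,0],0]]'
python3 - <<'E'
from h import *
P,Rm,o=tool();print(P,np.round(o["q"],2),"toolY",np.degrees(np.arctan2(Rm[1,1],Rm[0,1])))
f=bot.grab_frame("wrist");cv2.imwrite("pics/w9.png",f[:,:,::-1])
f=bot.grab_frame("scene");cv2.imwrite("pics/s9.png",f[:,:,::-1])
E
```

```text
clock: 10.33
eef_pos: [0.5307, 0.1647, 0.1698]
orientation: [0.001, 0.232, 0.973, 0.002]
contact_force: [0.4, 0.7, -0.3]
opening: 0.0001
clock: 10.75
eef_pos: [0.5275, 0.1579, 0.0872]
orientation: [-0.002, 0.235, 0.972, -0.002]
contact_force: [0.0, 0.4, 1.2]
opening: 0.0
[0.52752559 0.15792716 0.08718519] [-0.22  0.51 -0.14  1.92  0.1   0.73  0.67] toolY 62.848148706151115
```

View pics/w9.png

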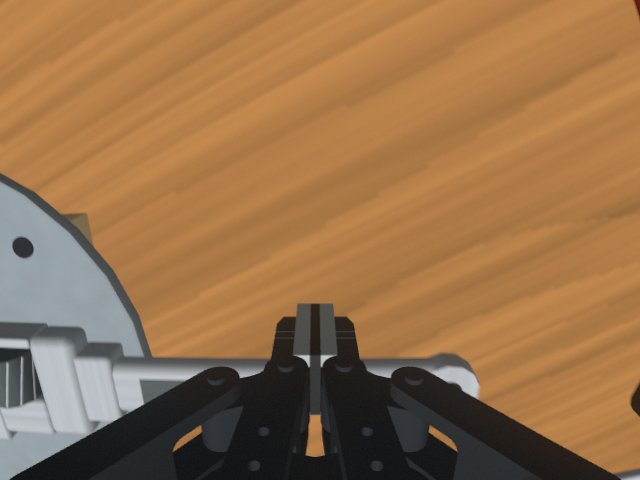

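View pics/s9.png

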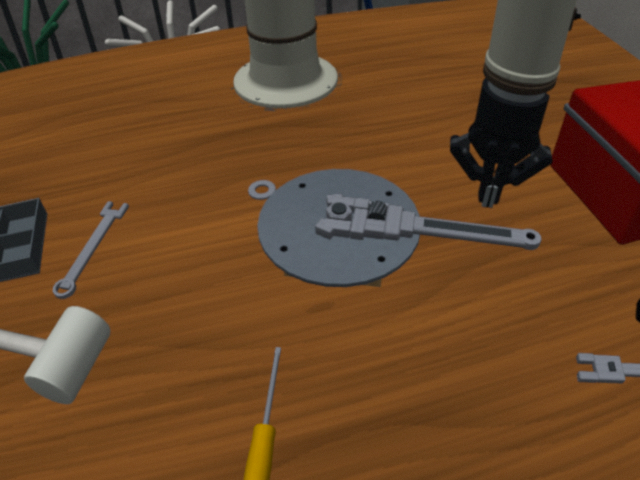

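The finger is on the robot's side of the handle, with clearance. I'll lower it and approach.

```bash
python3 -m pendant '[[[0,0,1.5],0],[[0,0,1.5],0],[[-0.4,0,0],0],[[-0.4,0,0],0],[[0,0,0],0]]'; python3 -m pendant '[[[-0.2,0,0],0],[[-0.2,0,0],0],[[-0.2,0,0],0],[[-0.2,0,0],0],[[0,0,0],0]]'
```

```text
clock: 11.27
eef_pos: [0.5389, 0.1555, 0.0609]
orientation: [0.002, 0.235, 0.972, 0.001]
contact_force: [1.2, -0.2, -0.5]
opening: 0.0001
clock: 11.68
eef_pos: [0.5439, 0.1526, 0.0595]
orientation: [-0.0, 0.234, 0.972, 0.0]
contact_force: [-0.7, 1.3, -0.4]
opening: 0.0
```

```bash
python3 -m pendant '[[[-0.66,0.07,0],2],[[-0.66,0.07,0],2],[[-0.66,0.07,0],2],[[-0.66,0.07,0],2],[[-0.66,0.07,0],2]]'; python3 -m pendant '[[[-0.66,0.07,0],2],[[-0.66,0.07,0],2],[[-0.66,0.07,0],2],[[-0.66,0.07,0],2],[[-0.66,0.07,0],2]]'
python3 - <<'E'
from h import *
P,Rm,o=tool();print(P,"toolY",np.degrees(np.arctan2(Rm[1,1],Rm[0,1])),np.hypot(*(P[:2]-[.476,-.0293])))
f=bot.grab_frame("scene");cv2.imwrite("pics/s10.png",f[:,:,::-1])
E
```

```text
clock: 12.1
eef_pos: [0.5745, 0.1384, 0.0592]
orientation: [0.0, 0.319, 0.948, 0.0]
contact_force: [-2.2, 2.7, 0.0]
opening: 0.0
clock: 12.52
eef_pos: [0.6019, 0.1191, 0.0593]
orientation: [0.0, 0.401, 0.916, 0.0]
contact_force: [0.2, 3.1, 0.2]
opening: 0.0001
[0.60189425 0.11911468 0.05926298] toolY 42.727898121148165 0.19461829624376262
```

View pics/s10.png

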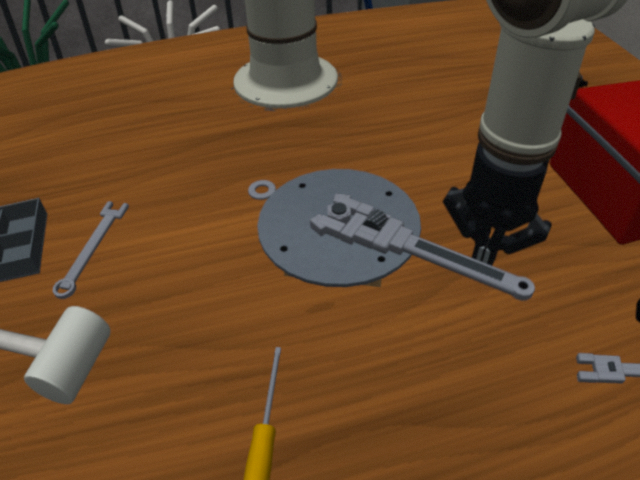

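The nut is turning with the spanner, and the handle is at about 42.6°. About 26° remain.

```bash
python3 -m pendant '[[[-0.66,0.07,0],2],[[-0.66,0.07,0],2],[[-0.66,0.07,0],2],[[-0.66,0.07,0],2],[[-0.66,0.07,0],2]]'; python3 -m pendant '[[[-0.66,0.07,0],2],[[-0.66,0.07,0],2],[[-0.66,0.07,0],2],[[-0.66,0.07,0],2],[[-0.66,0.07,0],2]]';python3 -m pendant '[[[-0.66,0.07,0],2],[[-0.66,0.07,0],2],[[-0.66,0.07,0],2],[[0,0,0],0],[[0,0,0],0]]'
python3 - <<'E'
from h import *
P,Rm,o=tool();print(P,"toolY",np.degrees(np.arctan2(Rm[1,1],Rm[0,1])))
d=P[:2]-[.476,-.0293];r=np.hypot(*d);print(r,np.degrees(np.arctan2(d[1],d[0])-np.arcsin(.024/r)))
f=bot.grab_frame("scene");cv2.imwrite("pics/s11.png",f[:,:,::-1])
f=bot.grab_frame("top");cv2.imwrite("pics/t11.png",f[:,:,::-1])
E
```

```text
clock: 12.98
eef_pos: [0.6251, 0.0953, 0.0593]
orientation: [0.0, 0.479, 0.878, 0.0]
contact_force: [0.4, 4.2, 1.4]
opening: 0.0005
clock: 13.4
eef_pos: [0.6441, 0.0682, 0.0594]
orientation: [0.0, 0.554, 0.833, 0.0]
contact_force: [1.6, 3.6, -1.0]
opening: -0.0
clock: 13.82
eef_pos: [0.652, 0.0489, 0.059]
orientation: [0.0, 0.596, 0.803, -0.001]
contact_force: [-0.2, -1.0, 0.1]
opening: 0.0
[0.65198639 0.04892582 0.05896886] toolY 16.822522345747114
0.19258891143695453 16.806427764717196
```

View pics/s11.png

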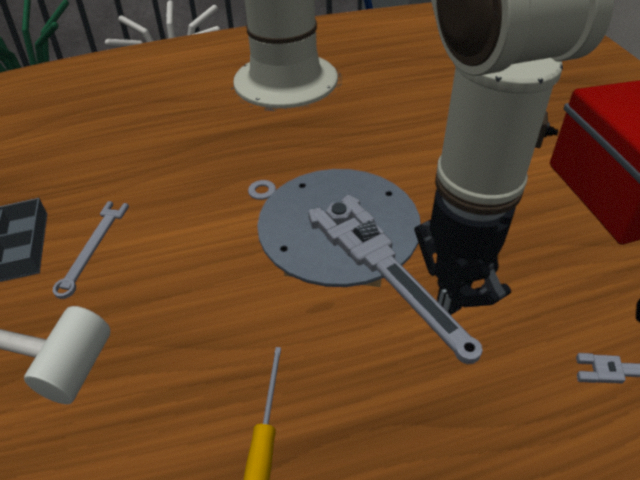

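Handle is at about 16.8° (about 47° turned including play). I'll back off, raise the tool and check.

```bash
python3 -m pendant '[[[1,0,0],0],[[2,0,0],0],[[2,0,0],0],[[0,0,-2],0],[[0,0,-3],0]]'; python3 -m pendant '[[[2,0,-4],0],[[2,0,-3],0],[[2,0,-3],0],[[0,0,0],0],[[0,0,0],0]]'
python3 - <<'E'
from h import *
P,Rm,o=tool();print(P,o["contact_force"])
f=bot.grab_frame("scene");cv2.imwrite("pics/s12.png",cv2.resize(f[160:380,260:520,::-1],None,fx=2.7,fy=2.7,interpolation=cv2.INTER_CUBIC))
f=bot.grab_frame("top");cv2.imwrite("pics/t12.png",cv2.resize(f[90:350,160:460,::-1],None,fx=2.6,fy=2.6))
E
```

```text
clock: 14.33
eef_pos: [0.6334, 0.102, 0.106]
orientation: [-0.003, 0.594, 0.805, -0.003]
contact_force: [0.5, -0.2, -0.2]
opening: -0.0001
clock: 14.75
eef_pos: [0.6211, 0.1583, 0.2091]
orientation: [0.001, 0.594, 0.805, 0.002]
contact_force: [-0.2, -0.2, -0.1]
opening: -0.0001
[0.62105904 0.1582956  0.20907784] [-0.16608424 -0.23766044 -0.14100125]
```

View pics/s12.png

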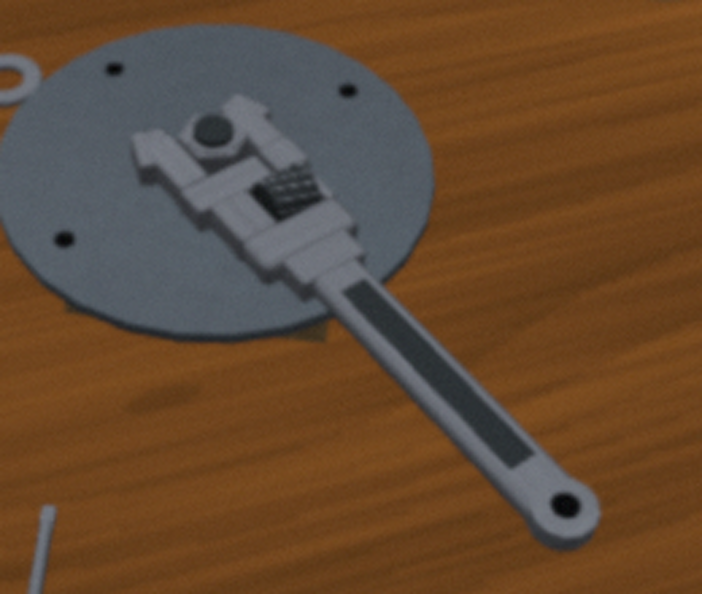

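View pics/t12.png

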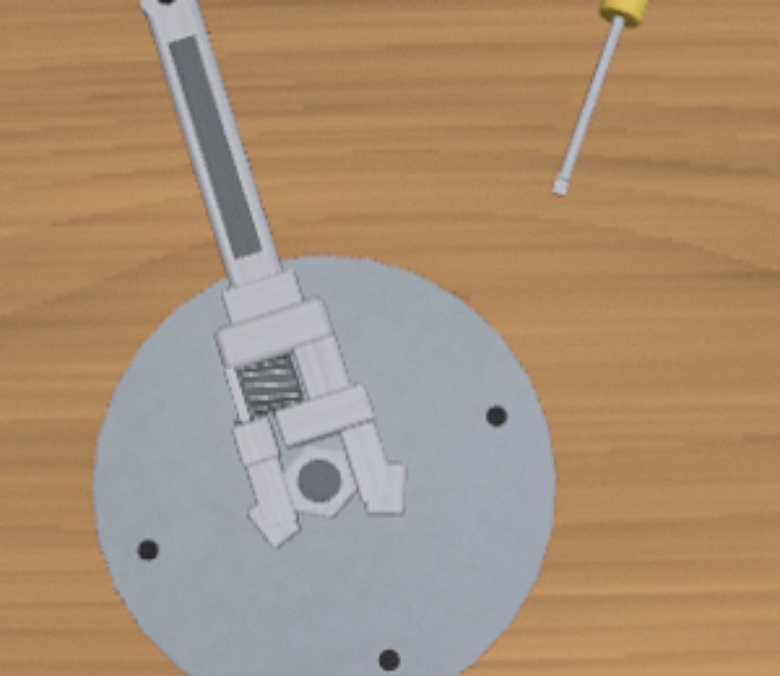

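Clean release, and the nut is still seated between the jaws. I'll measure the turn and the offset, then check whether it is still.

Run:
```python
from h import *
q=lambda x,y:(160+x/2.6,90+y/2.6)
n=onz("top",q(320,480),.0745);w=onz("top",q(270,384),.0765)
a=onz("top",q(184,40),.066);b=onz("top",q(246,254),.066)
ang=np.arctan2(*(a-b)[1::-1]);u=np.array([np.cos(ang),np.sin(ang)]);d=(w-n)[:2]
print("handle deg",np.degrees(ang),"worm along handle",d@u,"side",d@[u[1],-u[0]])
f=bot.grab_frame("wrist");cv2.imwrite("pics/w13.png",f[:,:,::-1]);print(bot.get_obs()["clock"])
f=bot.grab_frame("top");cv2.imwrite("pics/t13z.png",cv2.resize(f[220:310,235:325,::-1],None,fx=6.5,fy=6.5,interpolation=cv2.INTER_CUBIC))
```

```text
handle deg 15.78588717823186 worm along handle 0.048536086446040606 side -0.00943686507660101
14.9
```

View pics/t13z.png

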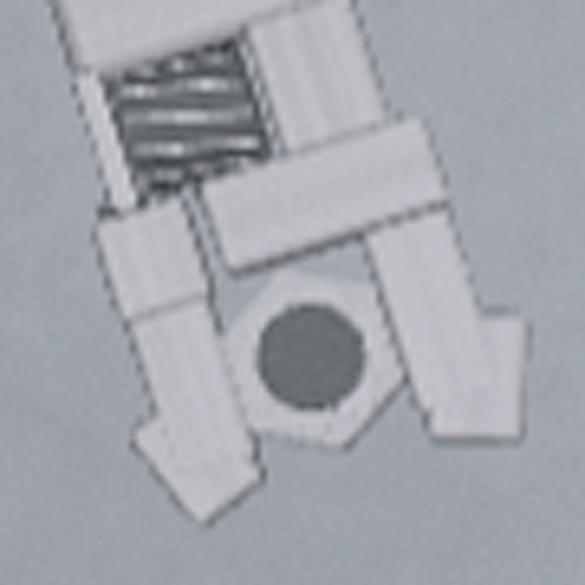

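```bash
python3 -c "
from rig import bot
print(bot.get_obs()['contact_force'],bot.finish_job())"
```

```text
the job is handed in; nothing more can be done
[ 0.49247082  0.0510483  -0.29632291] None
```

I closed the jaws onto the nut and swung the handle about 48° clockwise. The spanner was left fitted, and the job was handed in at about 15 s on the robot's clock; no verdict was reported.

**Closing the jaws:** I rolled the worm in four fingertip strokes, pressing 6 to 17 N, until the finger resistance rose. The close-up then showed a gap of about 30 to 31 mm.

**Turning the nut:** With the shut fingers against the side of the handle, I swung it from about 64° to 16° in the world frame. That includes a few degrees of play, so the nut itself turned a little less, roughly 45°. I then backed off.

**Last checks:**
- The arm was clear, with contact force under 1 N.
- Both jaws were on the nut's flats, with the handle in line to within about 2°.
- The worm sat 48.5 mm along the handle and 9.4 mm to the side of the nut, against nominal 50 and 8 mm. So the spanner's origin is about 2 mm from the nut's centre.

**Disagreement:** The top camera placed things about 4 mm away, in y, from the scene and wrist cameras. I used values close to the scene and wrist cameras, and the contacts agreed with them.

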